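Hook the deep shelf bracket into the slotted upright and lock it

ROBOT

A 6-joint arm with a two-finger parallel gripper is mounted at the origin on a cart in front of the work surface, level with it; the furniture and walls round the work are solid. World frame = base frame: x ahead of the robot, y to its left, z up, the work surface at z = 0. Lengths are in mm, angles in rad, forces in N, time in s.
With the tool pointing down it reaches from about 275 to 750 mm from the base axis. Payload 10.2 kg.
Tool frame: the origin (TCP) lies midway between the tips of the shut fingers; the grasp point (between the pads) lies grip_depth behind it (grip_depth is the distance from the TCP to the grasp point, in mm); z points along the fingers, y is the line along which they close (so a half turn about z gives the same grasp; the last joint's range is limited). The gripper opens to 85 mm and grips with 20 to 120 N. Pads are 22 mm wide; open, the fingers measure 114 mm over their backs; the gripper's body (76 mm by 85 mm) begins 54 mm behind the grasp point. The pads swing forward as they close: fully open they stand 13 mm farther back than shut.
Start: joints at [-1.481, 0.313, 1.498, -0, 1.331, -0.223], TCP at [161.542, -499.535, 231.294] pointing down, gripper open.
Joint ranges: [-2.94, 2.94], [-0.97, 2.17], [0.19, 2.56], [-1.23, 4.37], [0.02, 3.11], [-2.88, 2.88]. Speed limits (rad/s): [2.39, 2.39, 3.01, 3.14, 3.14, 3.14].

INTERFACE

Orientations are given as a unit quaternion [w, x, y, z].
In Python, from rig import * gives the robot as it stands.
- The arm moves only by the tool servo_tool, never from a script. Its argument "commands" is a list of rows, each a list of 3 entries, a list of its own where there are three numbers: the gripper command: -1 is fully open, 1 is shut, values between are in proportion, then the shift along the tool's x, y, z in m, then the turn, a rotation vector about the tool's x, y, z in units of 6 degrees (1.0 is 6 degrees). In form: [[grip, [dx, dy, dz], [ax, ay, az]], ...]. A call has 1 to 10 rows; each row shifts and turns the commanded pose from where the row before left it, along the tool's axes as they then stand; what a row does not reach is not made up. A row lasts 1/12 s, in which the tool goes at most 41.7 mm and 7.16 degrees, less where a joint would pass 70% of its speed; a pose out of reach is approached as far as the arm can. A call is refused whole if a number of a shift passes 0.0417 or a number of a turn 1, either way. A call with a gripper value outside its range is refused whole. The fingers move at their own pace and stop on an object; "squeeze" is the grip in N (left out, the last holds). Time passes only in rows, so rows that do not move let the fingers close. It gives the time, the measured TCP pose, the force, the opening and the grip force at its end, in the units of the state.
- sense(): the state, without advancing time (a new reading comes with each control period).
- capture(name): name is "scene" or "top" or "wrist"; returns a dict with "pixels" (420x560x3 uint8, red, green, blue), "z_map" (420x560 float32, mm along the optical axis (not along the pixel's ray), 0 where there is no reading), "fx", "fy", "cx", "cy" (pixels), "distortion" ([k1, k2, p1, p2, k3] as OpenCV has them; the pictures are not rectified), "rvec" (rotation vector, rad) and "tvec" (3), from world to camera coordinates, as OpenCV has them; the wrist camera has in their place "T_tool_cam" (4x4, takes a point from camera to tool coordinates, whose origin is the TCP and whose axes are the flange's). Camera axes: x right, y down, z forward; pixel columns grow to the right and rows downward; lengths in mm; the calibration is good to about 2 mm. A picture is of the moment at which its call begins: read the wrist's pose just before it.
- finish_job(): hands the job in; it is judged then, once.
The state is a dict: "time_s": time; "joints": joint angles; "dq": joint speeds; "tau": joint torques, N m; "eef_pos": TCP position; "ee_rot": TCP orientation; "force": force on the tool from outside, world axes, zero at the start; "wrist_torque": the same for the moment, N m; "grip_width": opening from 0.0 (shut) to 1.0 (fully open); "grip_force": force on a finger pad.
Only numpy, scipy, OpenCV 4.12 (cv2) and the standard library are available. Lean on these libraries where they do the work, as an engineer would, in place of code of your own. Each camera call takes 0.05 s, during which the arm holds its last target. There are 200 camera calls.

TASK

Take the shelf bracket with the deeper tray, hook it down from above into the open slot of the upright stand with its tray to the stand's front, and press it fully down until the black saddle in the slot is home and the bracket is locked. Leave the bracket with the shallower tray standing where it is, and let go.

Things in the scene. Friction and masses are not known exactly. Their poses are not given: they have to be found in the camera images.
- deep_bracket_grip (a point): Deep bracket, to be hung: stands tray-down. Tray 85 mm deep, 64 wide; back plate; 12 mm wide neck; 70 mm wide hook plate behind it, its foot 30 mm up. Point: middle of the grip fin over the neck (10 mm thick in y, 30 long in x), 112 mm above the tray's underside, 13 below the fin's top. +x from tray to hook, z up. 0.18 kg, mass centre 34 mm tray-ward. Gap between back and hook plates 20 mm, about 40 at the mouth.
- shallow_bracket_grip (a point): Same point on the shallow bracket: alike in all but its tray, which is only 50 mm deep. Not to be used; stays standing where it is.
- slotted_upright: Fixed slotted upright: aluminium plate 98 mm wide (y), 6 thick (x), 38 mm slot open at the top between two prongs 110 mm high, on a dark foot. Origin on the worktop under the plate's middle, z up, front (tray side) -x. Bracket goes in from above, its x along this x, grip point at x -12, y 0 (7 mm off is free play): over the prongs at 235 mm high, resting unlocked at 146, locked at 134, tray then on the foot.
- lock (a joint): Black saddle in the slot, top 96 mm above the worktop; the bracket's neck presses it down. 0 = up (open), 0.012 m = fully down (locked). Stiff: about 12 N moves it, far more than the bracket's weight; it stays where pushed. Going down it drives a flat bolt (from the housing 49 mm behind the plate, 113 mm high) over the hook plate; do not press it before the bracket is in.

How it is judged:
By the outcome, as a careful person would: the job done as asked, in the order asked, and still so for the second after the job is handed in, with the robot touching nothing.
It also fails if it takes over 45 s, if anything falls off the work surface, if the arm or the gripper's body presses on something with over 40 N, if the wrist force passes 120 N, or if a joint passes its speed limit or range.

## Working session

There is one attempt and no reset: what is moved stays moved. The work goes in short steps, Python scripts to look and compute and a tool call to move; the robot and the scene stay as the last step left them, time stands still between calls to the robot, and variables do not carry over. Pictures are saved under pics/ and viewed, at most 10 in all, crops included, and the job is handed in when it is done.

Besides the shell and the picture viewer there is one more tool, called as a command line: name --argument value ..., lists and objects as JSON in quotes. servo_tool: Moves the arm, as the interface text tells. Its arguments: {"type":"object","properties":{"commands":{"type":"array"},"squeeze":{"type":"number"}},"required":["commands"]}

```bash
mkdir -p pics
cat > h.py <<'E'
from rig import *
import numpy as np, cv2
def save(c,name,crop=None,s=1):
    p=c["pixels"][:,:,::-1]
    if crop: p=p[crop[1]:crop[3],crop[0]:crop[2]]
    cv2.imwrite("pics/"+name,cv2.resize(p,None,fx=s,fy=s,interpolation=cv2.INTER_CUBIC))
def cloud(c):
    K=np.array([[c["fx"],0,c["cx"]],[0,c["fy"],c["cy"]],[0,0,1.]])
    v,u=np.mgrid[0:420,0:560]
    n=cv2.undistortPoints(np.stack([u,v],-1).reshape(-1,1,2).astype(float),K,np.array(c["distortion"],float)).reshape(420,560,2)
    z=c["z_map"]; P=np.dstack([n*z[...,None],z])
    R=cv2.Rodrigues(np.array(c["rvec"],float))[0]
    W=(P-np.array(c["tvec"]).reshape(3))@R
    W[z==0]=np.nan
    return W
E
python3 - <<'E'
from h import *
import pickle
s=sense();print(s)
for n in("top","scene"):
    c=capture(n);pickle.dump(c,open(n+".pkl","wb"));save(c,n+"0.png",s=1.4)
E
```

```text
{'time_s': 0.0, 'joints': array([-1.48139701e+00,  3.13434234e-01,  1.49844452e+00,  1.08190055e-05,
        1.33096892e+00, -2.23404079e-01]), 'dq': array([-0.00063965,  0.00083211, -0.00138636, -0.00088819, -0.00022638,
       -0.00107292]), 'tau': array([-1.52388252e-04, -4.12274837e+01, -2.59740651e+01, -1.97266386e-04,
        4.25568302e-03, -3.76480671e-05]), 'eef_pos': array([ 161.52272451, -499.27043857,  230.74033597]), 'ee_rot': array([-6.25749923e-04,  9.87794172e-01,  1.55763540e-01,  4.72552724e-05]), 'force': array([-0.07138111, -0.12527176,  0.29952248]), 'wrist_torque': array([-0.03105729,  0.00760218,  0.06606527]), 'grip_force': 0.0, 'grip_width': 0.9988432795915044}
```

View pics/top0.png

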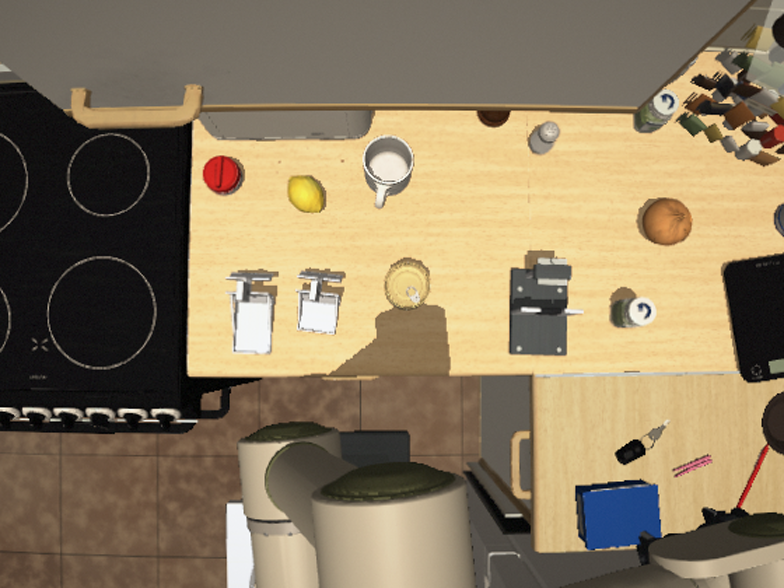

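View pics/scene0.png

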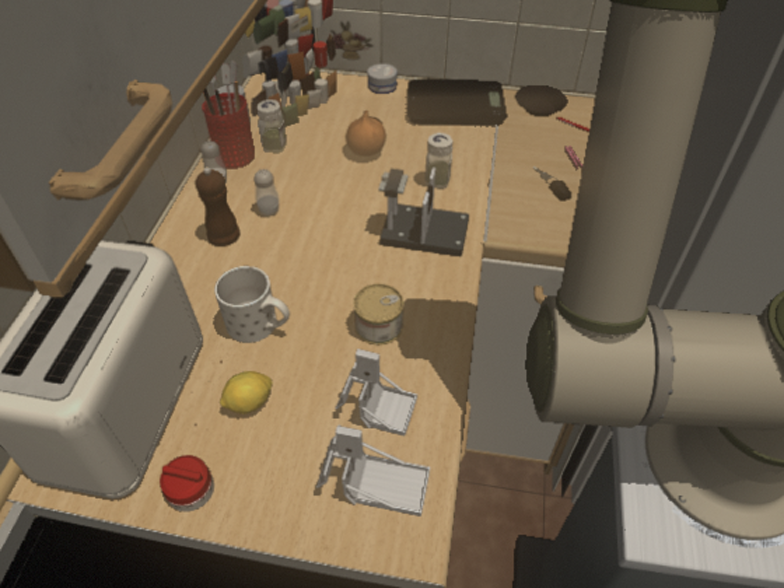

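The top view shows the deep bracket at about (250,310) px, the shallow one at about (318,305) and the stand at about (540,310). All trays face down in the image.

Run:
```python
from h import *
import pickle
np.set_printoptions(precision=1,suppress=True)
for n in("top","scene"):
    c=pickle.load(open(n+".pkl","rb"));W=cloud(c);W0=W
    boxes=dict(top=dict(deep=(155,185,205,260),shal=(208,185,250,245),stand=(355,175,420,260),can=(270,180,315,225)),
      scene=dict(deep=(225,300,312,370),shal=(240,245,300,312),stand=(265,115,340,185)))[n]
    for k,(a,b,d,e) in boxes.items():
        P=W[b:e,a:d].reshape(-1,3)
        print(n,k,"zmax",np.nanmax(P[:,2]))
        for lo,hi in((105,140),(60,105),(10,60),(3,12)):
            Q=P[(P[:,2]>lo)&(P[:,2]<hi)]
            if len(Q)>3:
                r=cv2.minAreaRect(Q[:,:2].astype(np.float32)); print(lo,hi,len(Q),"mean",Q.mean(0),"rect",np.array(r[0]),np.array(r[1]),round(r[2],1))
    save(c,n+"_z.png",(150,175,430,265) if n=="top" else (215,110,345,370),2.8 if n=="top" else 2.3)
```

```text
top deep zmax 128.58012836032
105 140 93 mean [496.3 109.6 121.4] rect [496.8 110.7] [10.7 29.9] 88.5
60 105 147 mean [506.6 109.3  74.1] rect [501.5 111.6] [67.5 40. ] 87.9
10 60 355 mean [486.4 109.   28.5] rect [467.7 112. ] [ 68.4 132.6] 88.6
3 12 560 mean [451.3 114.6   5.4] rect [472. 116.] [175.2 117. ] 0.7
top shal zmax 128.27667732388335
105 140 80 mean [496.   -0.9 123. ] rect [496.4  -0.3] [10.6 29.8] 83.3
60 105 140 mean [507.   -3.3  72.6] rect [501.4  -1.2] [69.4 40.3] 82.9
10 60 306 mean [496.4  -1.3  29.1] rect [484.7   0.7] [70.  98.6] 83.8
3 12 346 mean [467.5   1.1   5.3] rect [489.4   0.1] [139.8  97.2] 0.1
top stand zmax 118.82894460835792
105 140 503 mean [ 516.2 -368.6  110.3] rect [ 504.9 -369.8] [97.3 84.9] 87.9
60 105 183 mean [ 484.3 -362.1   94.9] rect [ 504.2 -368.6] [94.5 87.5] 88.1
10 60 2033 mean [ 459.5 -363.7   20. ] rect [ 468.3 -367.4] [ 95.9 144.8] 88.8
3 12 202 mean [ 484.3 -369.9    4.8] rect [ 482.8 -378.2] [156.4 202.4] 89.0
top can zmax 63.820813016638816
60 105 11 mean [ 515.6 -144.8   61.2] rect [ 512.1 -149.6] [70.5 63.2] 10.5
10 60 876 me
[... 436 characters left out ...]
.5  88.3] [108.4 155. ] 23.6
scene shal zmax 126.39449906495692
105 140 280 mean [495.8  46.1 120.2] rect [495.3  55.6] [ 29.7 125.3] 0.5
60 105 338 mean [502.6   8.1  78.8] rect [517.8  28.5] [87.2 44.9] 63.2
10 60 450 mean [489.6   9.   27.4] rect [484.4   3.5] [71.1 99.5] 82.2
3 12 387 mean [464.5   3.3   6.6] rect [485.  -27.9] [ 94.5 162.6] 23.0
scene stand zmax 117.5440404610802
105 140 301 mean [ 515.6 -365.7  109.7] rect [ 503.5 -366.4] [97.1 84.4] 87.9
60 105 267 mean [ 485.8 -363.8   85.9] rect [ 495.4 -414.1] [187.4  88.2] 82.8
10 60 1864 mean [ 464.8 -375.5   22.8] rect [ 465.3 -418.1] [204.1 145.3] 88.4
3 12 198 mean [ 464.1 -352.8    7.3] rect [ 481.5 -423.6] [162.2 249.2] 14.2
```

View pics/top_z.png

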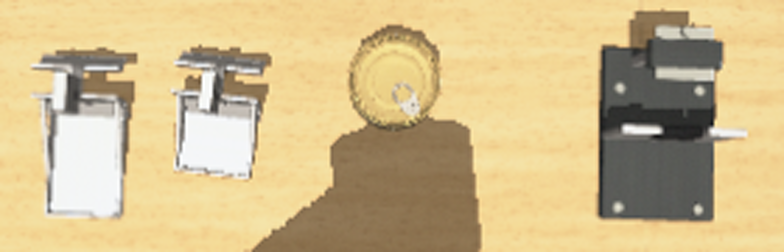

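The crops confirm it: the deep bracket (left, tray about (85,160) in the crop) has the longer tray. The stand plate runs across at about (685,130), with its housing behind at (685,55).

Run:
```python
from h import *
import pickle,rig
np.set_printoptions(precision=1,suppress=True)
print("gd",getattr(rig,"grip_depth",None),[n for n in dir(rig) if not n.startswith('_')][:40])
for n in("top","scene"):
    c=pickle.load(open(n+".pkl","rb"));W=cloud(c).reshape(-1,3)
    def box(x0,x1,y0,y1,z0,z1): 
        return W[(W[:,0]>x0)&(W[:,0]<x1)&(W[:,1]>y0)&(W[:,1]<y1)&(W[:,2]>z0)&(W[:,2]<z1)]
    P=box(460,510,-430,-310,60,125)
    r=cv2.minAreaRect(P[:,:2].astype(np.float32));print(n,"plate",len(P),r, P.min(0),P.max(0))
    T=P[P[:,2]>103]; 
    for m in (T[:,1]>-368,T[:,1]<-368): 
        t=T[m]; print(" prong",len(t),t.mean(0),t.min(0),t.max(0))
    L=cv2.fitLine(T[:,:2].astype(np.float32),cv2.DIST_HUBER,0,.01,.01).ravel();print(" yaw",np.degrees(np.arctan2(-L[0]*np.sign(L[1]),abs(L[1]))))
    F=box(420,560,-440,-300,10,30);r=cv2.minAreaRect(F[:,:2].astype(np.float32));print(" foot",r)
    H=box(515,580,60,160,30,105);print(" hook",H.mean(0),H.min(0),H.max(0))
    L=cv2.fitLine(H[:,:2].astype(np.float32),cv2.DIST_HUBER,0,.01,.01).ravel();print(" hook yaw",np.degrees(np.arctan2(-L[0]*np.sign(L[1]),abs(L[1]))))
    C=box(300,900,-450,250,300,1500);print(" cab minx",len(C),np.percentile(C[:,0],[0,1,5,20]) if len(C) else 0, C[C[:,0].argmin()] if len(C) else 0)
```

```text
gd 18.700000000000003 ['PlanningError', 'capture', 'finish_job', 'grip_depth', 'sense']
top plate 248 ((485.24737548828125, -368.44036865234375), (97.26123809814453, 49.49979019165039), 89.80097961425781) [ 460.3 -417.    60.4] [ 510.  -319.7  112.6]
 prong 61 [ 480.  -340.8  108. ] [ 464.2 -364.9  103.1] [ 510.  -319.7  112.5]
 prong 66 [ 479.  -393.7  108.3] [ 461.7 -417.   103.4] [ 510.  -368.3  112.6]
 yaw -2.0769007
 foot ((479.78857421875, -367.7441101074219), (95.45777130126953, 121.55987548828125), 88.43583679199219)
 hook [524.9 109.4  51. ] [515.2  76.6  30.1] [532.9 144.7  77.2]
 hook yaw -3.006599
 cab minx 42169 [300.  302.8 314.9 656.2] [ 300.  -104.8  679.3]
scene plate 204 ((484.9871826171875, -364.9158020019531), (97.11519622802734, 49.93763732910156), 89.80265045166016) [ 460.  -413.4   60.4] [ 510.  -316.3  112.1]
 prong 46 [ 483.4 -342.4  107.2] [ 462.4 -367.7  103.5] [ 510.  -316.4  112.1]
 prong 39 [ 481.9 -390.1  107.1] [ 460.  -413.4  103.2] [ 509.9 -368.4  111.3]
 yaw 35.78012
 foot ((479.1438293457031, -368.18267822265625), (103.63706970214844, 120.3960189819336), 88.65459442138672)
 hook [522.6 122.5  52.6] [515.   77.3  30.2] [533.4 146.5  74.2]
 hook yaw 1.0490257
 cab minx 24716 [615.2 616.9 625.3 654.1] [615.2 139.1 525.3]
```

Run:
```python
from h import *
import pickle
np.set_printoptions(precision=1,suppress=True)
for n in("top","scene"):
    c=pickle.load(open(n+".pkl","rb"));W=cloud(c).reshape(-1,3)
    T=W[(W[:,0]>440)&(W[:,0]<580)&(W[:,1]>-430)&(W[:,1]<-300)&(W[:,2]>95)]
    print(n,np.histogram(T[:,0],np.arange(440,581,5)))
    T=T[T[:,0]<492]
    for y in range(-425,-310,8):
        t=T[(T[:,1]>=y)&(T[:,1]<y+8)]
        if len(t): print(y+4,len(t),np.median(t[:,0]),t[:,0].min(),t[:,0].max(),np.median(t[:,2]))
```

```text
top (array([ 0,  0,  0,  0, 74, 60,  0,  0,  0,  0,  0,  0,  0, 48, 63, 60, 73,
       65, 55, 48, 43, 26,  0,  0,  0,  0,  0,  0]), array([440, 445, 450, 455, 460, 465, 470, 475, 480, 485, 490, 495, 500,
       505, 510, 515, 520, 525, 530, 535, 540, 545, 550, 555, 560, 565,
       570, 575, 580]))
-413 13 463.86885200803675 460.3488875438541 466.2245159494936 109.15665275201692
-405 9 464.026196076415 461.749116730377 466.3173916137691 109.40853158091926
-397 12 463.9985850375904 461.8631144571969 466.14343753119675 109.94468864514924
-389 13 464.0913130217542 461.7865472804988 466.7761062790021 106.89497487355057
-381 9 464.85535246474365 460.4641829028585 467.10483721555386 96.03932439090744
-373 7 464.9516302319251 460.50611981393234 469.2848770425381 96.37117271234254
-365 16 464.94054251401866 460.4979881328868 469.3447870802118 96.43841622664829
-357 9 464.9077819459802 462.75883520056374 469.17566668031037 96.88798256037956
-349 9 464.9762670229421 462.71092127353364 469.1288432633243 106.15734445631405
-341 10 466.41113778059616 462.6579671634412 468.6675322096267 109.09028
[... 899 characters left out ...]
460.2368991802765 467.75288661664325 95.52562427795783
-373 4 465.28574860114543 461.911590714183 467.1210778311756 96.69147047621189
-365 5 461.15690555074116 460.27157811818455 463.4556740911021 95.64642804253423
-357 2 462.08427010636547 461.8361491760745 462.3323910366564 97.41720292420365
-349 3 463.8475564575738 461.08505727875473 465.9955866424055 108.31784193520308
-341 9 463.0193210810121 462.37277863002646 468.03054072084865 107.93788249520047
-333 7 464.6612164439848 462.40813268592535 466.7412329181093 108.71314593033559
-325 11 464.6158149353046 462.8459855985419 469.114724248981 103.53274220545163
-317 10 466.2771392719255 464.10933176022394 468.4781965351935 101.83206046149891
```

servo_tool --commands '[[0,[0,0,0],[0,0,0.82]],[0,[0,0,0],[0,0,0.82]],[0,[0,0,0],[0,0,0.82]],[0,[0,0,0],[0,0,0.82]],[0,[0.0175,-0.0345,-0.001],[0,0,0]],[0,[0.0175,-0.0345,-0.001],[0,0,0]],[0,[0.0175,-0.0345,-0.001],[0,0,0]],[0,[0.0175,-0.0345,-0.001],[0,0,0]],[0,[0.0175,-0.0345,-0.001],[0,0,0]],[0,[0.0175,-0.0345,-0.001],[0,0,0]]]' --squeeze 80

```text
time_s: 0.93
eef_pos: [273.2, -294.0, 237.1]
ee_rot: [-0.0, 1.0, -0.016, -0.0]
force: [0.9, -1.1, 0.1]
grip_width: 0.504
grip_force: 0.0
```

servo_tool --commands '[[0,[0.0175,-0.0345,-0.001],[0,0,0]],[0,[0.0175,-0.0345,-0.001],[0,0,0]],[0,[0.0175,-0.0345,-0.001],[0,0,0]],[0,[0.0175,-0.0345,-0.001],[0,0,0]],[0,[0.0175,-0.0345,-0.001],[0,0,0]],[0,[0.0175,-0.0345,-0.001],[0,0,0]],[0,[0.0175,-0.0345,-0.001],[0,0,0]],[0,[0.0175,-0.0345,-0.001],[0,0,0]],[0,[0.0175,-0.0345,-0.001],[0,0,0]],[0,[0.0175,-0.0345,-0.001],[0,0,0]]]'

```text
time_s: 1.77
eef_pos: [458.7, 45.7, 247.2]
ee_rot: [0.0, 1.0, -0.015, -0.0]
force: [0.9, -0.5, -0.2]
grip_width: 0.498
grip_force: 0.0
```

servo_tool --commands '[[0,[0.0175,-0.0345,0],[0,0,0]],[0,[0,0,0],[0,0,0]],[0,[0,0,0],[0,0,0]]]'

```text
time_s: 2.02
eef_pos: [476.9, 78.9, 246.6]
ee_rot: [-0.0, 1.0, -0.014, -0.001]
force: [0.4, 0.1, -0.3]
grip_width: 0.499
grip_force: 0.0
```

servo_tool --commands '[[0,[0.018,-0.0335,0],[0,0,0]],[0,[0,0,0.03],[0,0,0]],[0,[0,0,0.03],[0,0,0]],[0,[0,0,0],[0,0,0]],[0,[0,0,0],[0,0,0]]]'

```text
time_s: 2.43
eef_pos: [495.3, 109.6, 187.1]
ee_rot: [0.0, 1.0, -0.016, -0.001]
force: [0.2, 0.1, 0.9]
grip_width: 0.502
grip_force: 0.0
```

Run:
```python
from h import *
s=sense();print(s["eef_pos"],s["ee_rot"],s["force"],s["joints"])
c=capture("wrist");save(c,"w1.png");print(c["T_tool_cam"])
```

```text
[495.29897129 109.55450339 187.14548334] [ 6.90331473e-05  9.99871551e-01 -1.59781439e-02 -1.25532877e-03] [0.20271631 0.08335313 0.90369751] [-1.35717767e-02  3.14932304e-01  1.61485968e+00 -1.40879685e-04
  1.21431166e+00  1.58923155e+00]
[[-9.10250321e-04 -9.51356505e-01 -3.08090850e-01  7.96246033e+01]
 [ 9.99999525e-01 -9.73309291e-04  5.10052024e-05  1.74805071e-01]
 [-3.48391818e-04 -3.08090658e-01  9.51356939e-01 -1.43486651e+02]
 [ 0.00000000e+00  0.00000000e+00  0.00000000e+00  1.00000000e+00]]
```

View pics/w1.png

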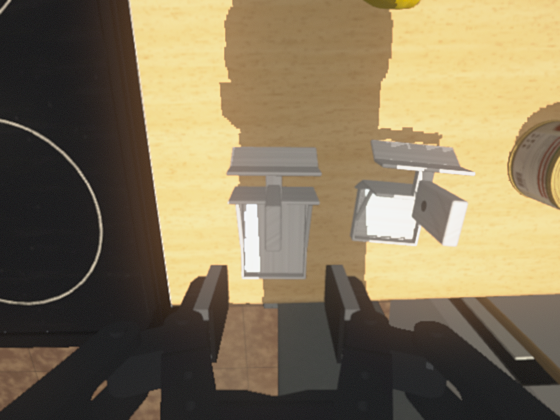

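The wrist view shows the fin at columns 266–281, centred between the fingers (about column 276). I'll check it by depth.

Run:
```python
from h import *
c=capture("wrist");T=np.array(c["T_tool_cam"])
c["rvec"]=np.zeros(3);c["tvec"]=np.zeros(3)
P=cloud(c)[170:265,255:295].reshape(-1,3)@T[:3,:3].T+T[:3,3]
F=P[(P[:,2]<75)&(P[:,2]>40)]
print(len(F),np.median(F[:,2]),cv2.minAreaRect(F[:,:2].astype(np.float32)))
```

```text
798 62.79353038545517 ((1.014512062072754, -1.7488737106323242), (29.87453842163086, 9.93265151977539), 0.13408179581165314)
```

servo_tool --commands '[[0,[0.001,-0.0017,0.02],[0,0,0]],[0,[0,0,0.02],[0,0,0]],[0,[0,0,0.02],[0,0,0]],[0,[0,0,0.018],[0,0,0]],[0,[0,0,0.015],[0,0,0]],[0,[0,0,0],[0,0,0]],[1,[0,0,0],[0,0,0]],[1,[0,0,0],[0,0,0]],[1,[0,0,0],[0,0,0]],[1,[0,0,0],[0,0,0]]]' --squeeze 90

```text
time_s: 3.37
eef_pos: [498.1, 112.1, 96.2]
ee_rot: [0.0, 1.0, -0.015, 0.002]
force: [0.7, -0.8, 7.2]
grip_width: 0.099
grip_force: 89.2
```

servo_tool --commands '[[1,[0,0,0],[0,0,0]],[1,[0,0,0],[0,0,0]],[1,[0,0,0],[0,0,0]]]'

```text
time_s: 3.62
eef_pos: [498.1, 112.0, 96.1]
ee_rot: [0.0, 1.0, -0.015, 0.002]
force: [0.4, -1.0, 8.1]
grip_width: 0.1
grip_force: 89.2
```

servo_tool --commands '[[1,[0,0,-0.005],[0,0,0]],[1,[0,0,-0.01],[0,0,0]],[1,[0,0,-0.02],[0,0,0]],[1,[0,0,-0.025],[0,0,0]],[1,[0,0,-0.025],[0,0,0]],[1,[0,0,-0.025],[0,0,0]],[1,[0,0,-0.025],[0,0,0]],[1,[0,0,-0.018],[0,0,0]],[1,[0,0,0],[0,0,0]],[1,[0,0,0],[0,0,0]]]'

```text
time_s: 4.45
eef_pos: [496.9, 112.2, 247.9]
ee_rot: [-0.0, 1.0, -0.015, 0.001]
force: [-0.3, -0.4, -2.4]
grip_width: 0.098
grip_force: 88.0
```

Run:
```python
from h import *
s=sense();print(s["eef_pos"],s["ee_rot"],s["force"],s["wrist_torque"])
c=capture("wrist");T=np.array(c["T_tool_cam"]);save(c,"w2.png")
c["rvec"]=np.zeros(3);c["tvec"]=np.zeros(3)
W=cloud(c)@T[:3,:3].T+T[:3,3]
import pickle;pickle.dump(W,open("w2.pkl","wb"))
```

```text
[496.92886483 112.19132086 247.92215637] [-1.03119841e-05  9.99882505e-01 -1.53117535e-02  7.26100747e-04] [-0.26496687 -0.41176796 -2.42021517] [-0.01083248 -0.0462259  -0.00456537]
```

View pics/w2.png

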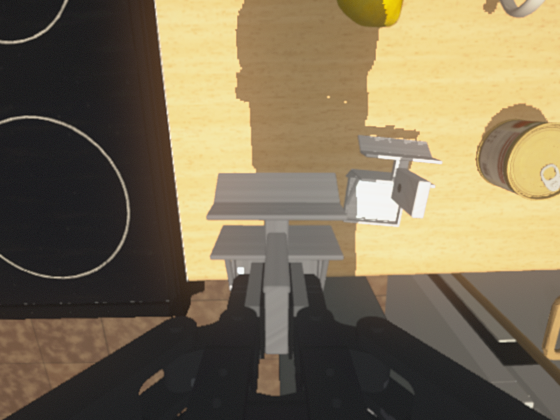

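The bracket is held straight by the fin (fin at about (277,300) px). Next: its exact seat in the tool.

Run:
```python
import pickle,numpy as np
np.set_printoptions(precision=2,suppress=True)
W=pickle.load(open("w2.pkl","rb"))
F=W[275:345,270:284].reshape(-1,3);F=F[np.isfinite(F[:,0])]
print(len(F),F.min(0),F.max(0),np.median(F,0),np.polyfit(F[:,0],F[:,2],1))
for c in (225,250,277,305,330):
  print(c);print(W[165:365:8,c])
```

```text
976 [-11.59  -2.23 -31.26] [ 14.88   2.78 -20.15] [  4.68   0.27 -29.57] [  0.13 -29.4 ]
225
[[   6.97  -56.13  246.32]
 [  36.    -30.13   64.86]
 [  32.71  -29.36   58.14]
 [  29.24  -28.83   53.11]
 [  26.14  -28.19   47.36]
 [  24.06  -27.14   38.95]
 [  24.09  -25.27   25.21]
 [ -58.79  -59.2   247.29]
 [   0.82  -31.6    64.11]
 [   0.79  -29.83   51.01]
 [   1.19  -28.08   38.29]
 [   0.83  -26.77   28.52]
 [ -17.44  -31.42   56.63]
 [-120.22  -61.9   246.47]
 [-131.44  -62.51  247.15]
 [-652.27 -208.05 1143.68]
 [-691.85 -210.47 1147.98]
 [-728.42 -211.92 1146.08]
 [  13.14  -16.63  -42.18]
 [  13.14  -16.02  -46.64]
 [  12.92  -15.52  -50.48]
 [  13.05  -14.96  -54.55]
 [  13.42  -14.39  -58.65]
 [  17.15  -13.14  -66.63]
 [  17.73  -12.62  -70.32]]
250
[[  6.86 -28.6  246.65]
 [ 36.19 -15.23  63.84]
 [ 32.45 -14.99  59.2 ]
 [ 29.26 -14.63  52.96]
 [ 25.83 -14.39  48.39]
 [ 23.98 -13.8   39.2 ]
 [ 23.92 -12.86  25.69]
 [-58.78 -30.17 247.16]
 [  0.5  -16.14  64.94]
 [  1.09 -15.11  50.24]
 [  0.8  -14.34  39.17]
 [  0.9  -13.6   28.37]
 [-34.77 -18.87  92.34]
 [-41.61 -19.09
[... 1613 characters left out ...]
7.93   7.31 -70.55]]
330
[[   6.7    59.69  247.18]
 [  35.91   32.15   65.02]
 [  32.61   31.33   58.31]
 [  29.12   30.78   53.36]
 [  25.94   30.13   47.88]
 [  23.94   28.97   39.19]
 [  23.91   27.02   25.59]
 [ -58.85   62.64  247.09]
 [   0.55   33.7    64.64]
 [   0.74   31.73   50.97]
 [   0.49   30.13   39.76]
 [   0.95   28.44   28.14]
 [-110.2    65.07  247.56]
 [-120.52   65.44  246.79]
 [-384.14  144.73  714.25]
 [-385.51  139.03  673.99]
 [-385.83  133.5   635.18]
 [-384.81  128.02  597.25]
 [-382.92  122.73  560.82]
 [  13.19   17.14  -46.78]
 [  13.05   16.58  -50.73]
 [  11.97   16.29  -53.16]
 [  12.89   15.55  -58.02]
 [  17.75   13.98  -67.41]
 [  17.77   13.56  -70.4 ]]
```

servo_tool --commands '[[1,[-0.0018,0.01,0],[0,0,0]],[1,[-0.0018,0.02,0],[0,0,0]],[1,[-0.0018,0.03,0],[0,0,0]],[1,[-0.0018,0.03,0],[0,0,0]],[1,[-0.0018,0.03,0],[0,0,0]],[1,[-0.0018,0.03,0],[0,0,0]],[1,[-0.0018,0.03,0],[0,0,0]],[1,[-0.0018,0.03,0],[0,0,0]],[1,[-0.0018,0.03,0],[0,0,0]],[1,[-0.0018,0.03,0],[0,0,0]]]'

```text
time_s: 5.33
eef_pos: [469.5, -158.9, 246.1]
ee_rot: [-0.001, 1.0, -0.016, -0.001]
force: [0.4, -0.6, -2.8]
grip_width: 0.096
grip_force: 87.9
```

servo_tool --commands '[[1,[-0.0018,0.03,0],[0,0,0]],[1,[-0.0018,0.03,0],[0,0,0]],[1,[-0.0018,0.03,0],[0,0,0]],[1,[-0.0018,0.03,0],[0,0,0]],[1,[-0.0018,0.03,0],[0,0,0]],[1,[-0.0018,0.03,0],[0,0,0]],[1,[0,0.02,0],[0,0,0]],[1,[0,0.009,0],[0,0,0]],[1,[0,0,0],[0,0,0]],[1,[0,0,0],[0,0,0]]]'

```text
time_s: 6.17
eef_pos: [453.2, -365.1, 246.5]
ee_rot: [-0.001, 1.0, -0.015, -0.0]
force: [-0.0, -0.1, -1.7]
grip_width: 0.1
grip_force: 88.0
```

Run:
```python
from h import *
np.set_printoptions(precision=2,suppress=True)
s=sense();print(s["eef_pos"],s["ee_rot"],s["force"])
c=capture("wrist");T=np.array(c["T_tool_cam"]);save(c,"w3.png")
c["rvec"]=np.zeros(3);c["tvec"]=np.zeros(3)
W=cloud(c)@T[:3,:3].T+T[:3,3]
import pickle;pickle.dump(W,open("w3.pkl","wb"))
zt=s["eef_pos"][2]
P=W.reshape(-1,3);h=zt-P[:,2]
for lo,hi in((95,101),(101,107),(107,114),(114,122)):
    Q=P[(h>lo)&(h<hi)&(abs(P[:,1])<90)&(P[:,0]<100)]
    if len(Q): print(lo,len(Q),Q.min(0),Q.max(0),np.median(Q,0))
```

```text
[ 453.19 -365.06  246.5 ] [-0.    1.   -0.02 -0.  ] [-0.04 -0.09 -1.66]
95 2 [ 13.93  50.86 147.74] [ 14.33  52.01 149.54] [ 14.13  51.44 148.64]
101 167 [ 14.01 -19.32 139.5 ] [ 93.8   51.54 145.3 ] [ 84.53   1.65 139.81]
107 3264 [  8.05 -25.22 132.5 ] [ 93.74  52.59 139.5 ] [ 72.39   3.88 134.13]
114 606 [ 60.81 -23.74 127.86] [ 92.61  31.26 132.5 ] [ 73.83   4.54 132.1 ]
```

View pics/w3.png

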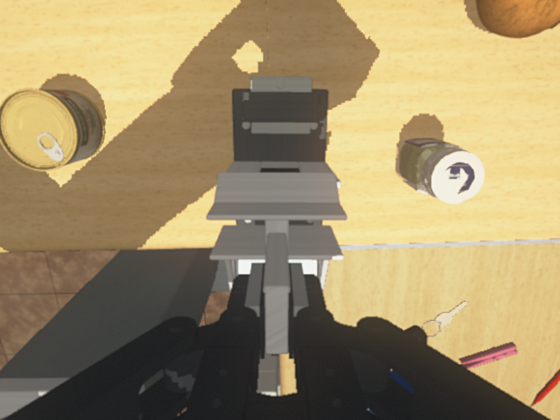

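The stand's right plate edge is at tool y ≈ 52 mm (housing centred at about (280,150) px), so the tool needs about 3 mm in y. Then I lower it.

servo_tool --commands '[[1,[0,0.0028,0],[0,0,0]],[1,[0,0,0.01],[0,0,0]],[1,[0,0,0.012],[0,0,0]],[1,[0,0,0.012],[0,0,0]],[1,[0,0,0.012],[0,0,0]],[1,[0,0,0.012],[0,0,0]],[1,[0,0,0],[0,0,0]]]'

```text
time_s: 6.8
eef_pos: [452.8, -367.0, 186.4]
ee_rot: [-0.002, 1.0, -0.015, -0.002]
force: [-0.2, 0.5, -2.4]
grip_width: 0.099
grip_force: 87.9
```

servo_tool --commands '[[1,[0,0,0.01],[0,0,0]],[1,[0,0,0.01],[0,0,0]],[1,[0,0,0.01],[0,0,0]],[1,[0,0,0.01],[0,0,0]],[1,[0,0,0.008],[0,0,0]],[1,[0,0,0.006],[0,0,0]],[1,[0,0,0],[0,0,0]],[1,[0,0,0],[0,0,0]]]'

```text
time_s: 7.47
eef_pos: [453.4, -368.6, 135.2]
ee_rot: [-0.0, 1.0, -0.015, -0.0]
force: [-0.8, -0.5, -2.4]
grip_width: 0.097
grip_force: 87.9
```

Run:
```python
from h import *
save(capture("scene"),"s2.png",(230,60,380,200),4)
```

```text
(no output)
```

View pics/s2.png

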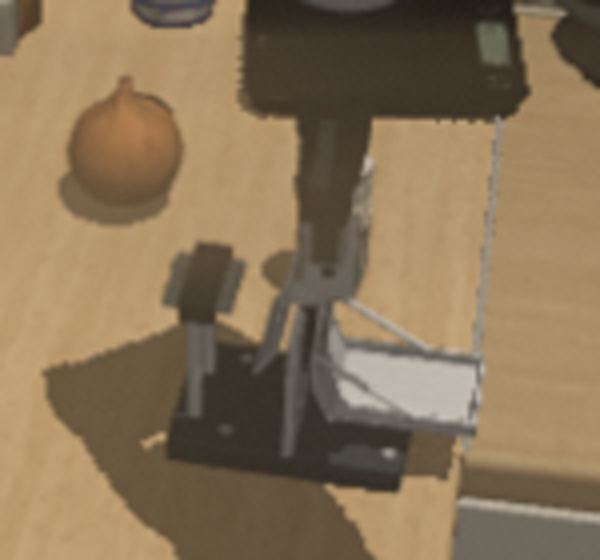

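The bracket straddles the plate (about (300,370) px), with the hook behind it and the tray in front. Now I press.

servo_tool --commands '[[1,[0,0,0.003],[0,0,0]],[1,[0,0,0.003],[0,0,0]],[1,[0,0,0.002],[0,0,0]],[1,[0,0,0.002],[0,0,0]],[1,[0,0,0.002],[0,0,0]],[1,[0,0,0],[0,0,0]],[1,[0,0,0],[0,0,0]]]' --squeeze 115

```text
time_s: 8.1
eef_pos: [453.7, -368.9, 124.6]
ee_rot: [0.001, 1.0, -0.015, 0.001]
force: [-2.3, 1.2, 6.4]
grip_width: 0.092
grip_force: 116.5
```

servo_tool --commands '[[1,[0,0,0.002],[0,0,0]],[1,[0,0,0.002],[0,0,0]],[1,[0,0,0.002],[0,0,0]],[1,[0,0,0.002],[0,0,0]],[1,[0,0,0.001],[0,0,0]],[1,[0,0,0],[0,0,0]],[1,[0,0,0],[0,0,0]]]'

```text
time_s: 8.68
eef_pos: [454.0, -369.2, 118.0]
ee_rot: [0.002, 1.0, -0.015, 0.001]
force: [-5.9, 6.4, 24.9]
grip_width: 0.098
grip_force: 119.1
```

servo_tool --commands '[[1,[0,0,0.0015],[0,0,0]],[1,[0,0,0.0015],[0,0,0]],[1,[0,0,0],[0,0,0]],[1,[0,0,0],[0,0,0]]]'

```text
time_s: 9.02
eef_pos: [454.2, -369.6, 117.7]
ee_rot: [0.003, 1.0, -0.015, 0.002]
force: [-12.0, 11.4, 44.6]
grip_width: 0.093
grip_force: 122.2
```

Run:
```python
from h import *
c=capture("wrist");T=np.array(c["T_tool_cam"])
save(capture("scene"),"s3.png",(230,60,380,200),4)
s=sense();print(s["eef_pos"],s["force"])
c["rvec"]=np.zeros(3);c["tvec"]=np.zeros(3)
W=cloud(c)@T[:3,:3].T+T[:3,3]
F=W[275:345,270:284].reshape(-1,3);F=F[F[:,0]<12];print(np.median(F,0),s["eef_pos"][2]-np.median(F[:,2])-13)
```

```text
[ 454.17085721 -369.59576015  117.71339902] [-13.64405225  11.15112541  43.58622833]
[  0.92669234   0.45456131 -29.76619428] 134.47959330071512
```

View pics/s3.png

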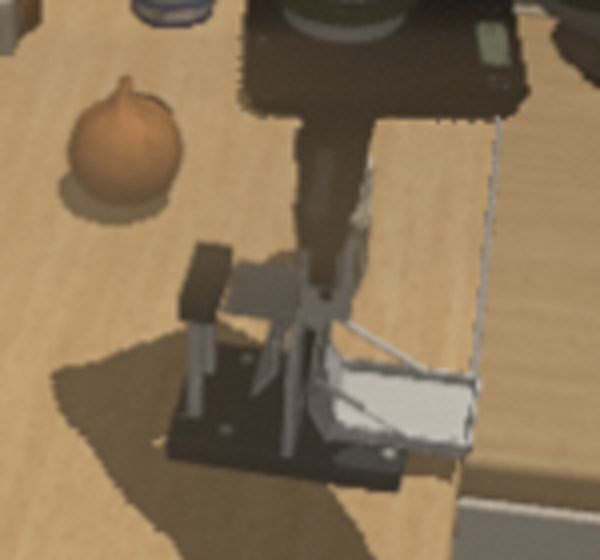

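The bolt has driven across to the hook plate (about (262,288) px). The grip is at 134.5 mm on a hard stop, so it is locked. I relieve the load, open and back away.

servo_tool --commands '[[1,[0,0,-0.002],[0,0,0]],[1,[0,0,-0.002],[0,0,0]],[1,[0,0,0],[0,0,0]],[0.2,[0,0,0],[0,0,0]],[0,[0,0,0],[0,0,0]],[0,[0,0,0],[0,0,0]],[0,[0,0,0],[0,0,0]]]' --squeeze 40

```text
time_s: 9.7
eef_pos: [453.4, -368.5, 115.1]
ee_rot: [-0.0, 1.0, -0.015, -0.0]
force: [-0.4, 0.3, 0.7]
grip_width: 0.502
grip_force: 0.0
```

servo_tool --commands '[[0,[0,0,-0.01],[0,0,0]],[0,[0,0,-0.015],[0,0,0]],[0,[0,0,-0.02],[0,0,0]],[0,[0,0,-0.025],[0,0,0]],[0,[0,0,-0.025],[0,0,0]],[0,[0,0,-0.025],[0,0,0]],[0,[-0.02,0,0],[0,0,0]],[0,[-0.02,0,0],[0,0,0]],[0,[0,0,0],[0,0,0]],[0,[0,0,0],[0,0,0]]]'

```text
time_s: 10.53
eef_pos: [413.1, -367.4, 236.2]
ee_rot: [0.0, 1.0, -0.016, 0.0]
force: [-0.5, -0.4, -0.2]
grip_width: 0.504
grip_force: 0.0
```

Run:
```python
from h import *
c=capture("wrist");save(c,"w4.png",(130,20,430,420),1.5)
s=sense();print(s["eef_pos"],s["force"])
T=np.array(c["T_tool_cam"]);c["rvec"]=np.zeros(3);c["tvec"]=np.zeros(3)
W=cloud(c)@T[:3,:3].T+T[:3,3];P=W.reshape(-1,3);h=s["eef_pos"][2]-P[:,2]
F=P[(abs(P[:,1])<12)&(h>135)&(h<160)&(P[:,2]>10)]
print(len(F),np.median(F,0),s["eef_pos"][2]-np.median(F[:,2])-13,cv2.minAreaRect(F[:,:2].astype(np.float32)))
```

```text
[ 413.59371842 -367.4188121   235.90389835] [ 0.65716159  0.14738941 -0.63391466]
731 [39.66027259  1.40489568 88.77556788] 134.12833047674914 ((38.34657287597656, 1.0911979675292969), (9.936972618103027, 30.33512306213379), 89.70223999023438)
```

View pics/w4.png

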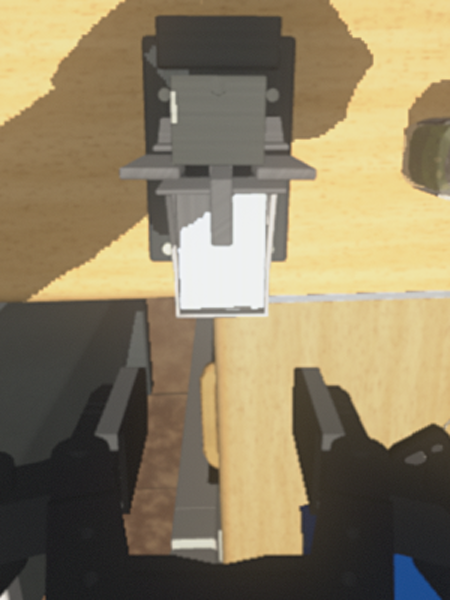

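The bracket sits straight on the plate at grip height 134.1 mm, with the bolt over the hook plate at about (220,115) px. The gripper is clear.

```bash
python3 -c "
from rig import *
print(finish_job())"
```

```text
the job is handed in; nothing more can be done
None
```

The deep bracket is hooked into the slot with its tray to the front and pressed down to its locked height (134.1 mm measured, 134 specified), with the bolt over its hook plate; I never touched the shallow bracket, let go with the gripper clear, and handed the job in at about 11 s.

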